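# Uncover the bench magnifier and swing it over the sample

## Task

Get the bench magnifier ready to inspect the scales in the weighing boat. First push the pin of the lens's dust cover round with a fingertip until the cover is fully open, then push the arm sideways with a fingertip until the lens stands centred over the weighing boat, and leave the cover open. Push gently, and do not move or lift the boat or the other small things that stand round the magnifier.

Things in the scene. Friction and masses are not known exactly. Their poses are not given: they have to be found in the camera images.
- stand: the fixed magnifier stand: dark round steel base 100 mm across and 16 mm high, thin column up to z = 126 mm (black collar at 114 to 120 mm, 26 mm across). It does not move. Origin: centre of the base's underside; z up; with the arm at joint 0 the arm points along the stand's own -x.
- column_axis (a point): point on the axis of the column about which the arm turns, 90 mm above the table
- swing_arm (a joint): swing of the arm about the column, rad, 0 = along the stand's -x, positive anticlockwise seen from above, stops at -1.1 and 1.1. Stiff friction hinge (0.2 N m, no spring): it stays where it is left. The arm is a straight level aluminium bar 10 mm wide, from z = 84 to 104 mm, between 17 mm (hub) and 131 mm from the axis; the black lens ring at its end is 68 mm across, from z = 86 to 102 mm.
- lens_centre (a point): centre of the lens, at the end of the arm, 165 mm from the column axis, 94 mm above the table; the glass is 56 mm across
- cover (a joint): turn of the grey dust cover about its upright pivot on an ear at one side of the ring, rad, 0 = lies over the lens, positive anticlockwise seen from above, stop at 1.9 = swung out beyond the free end of the arm. Starts nearly closed. Light friction hinge (0.02 N m, no spring). The cover is a 3 mm thick disc 63 mm across, z = 104 to 107 mm, with an upright steel pin near its rim.
- cover_pivot (a point): the cover's pivot axis, 42 mm to the side of the lens centre (seen from the column towards the lens, on the left), 104 mm above the table; a steel stub stands there up to z = 110 mm
- cover_pin (a point): the upright steel pin on the cover, 8 mm thick, 66 mm from the cover's pivot; this point is 122 mm above the table; the pin stands free from z = 107 to 136 mm, 24 mm from the disc's centre
- boat: the weighing boat: small white square plastic tray with a few pale bulb scales in it, 56 x 56 mm and 13 mm high, loose on the table to the left or right of the arm, about 165 mm (within 9 mm) from the column axis. Origin: centre of its underside.
- small_dish: a small clear round petri dish, 55 mm across and 14 mm high, loose on the table at the other side of the arm; not to be moved. Origin: centre of its underside.
- vial: a capped glass vial standing upright, 27 mm thick and 64 mm high, loose, near the middle below the lens's path; not to be moved. Origin: centre of its underside.
- cap: a ribbed screw cap, 27 mm across and 20 mm high, loose, on the table below the arm's path near the column; not to be moved. Origin: centre of its underside.
Things that resemble listed ones, but are neither listed nor needed, are in the scene too. What is shaped like the boat but brown or purple is not meant.

How it is judged (in metres and radians):
On the way, in this order (a step that is already met when the one before it is completed fails the run):
1. the dust cover is swung clear of the lens (value of joint cover above 1.5 rad), for 0.2 s.
2. the lens stands over the weighing boat, the cover open (horizontal distance between lens_centre and boat below 0.013 m and value of joint cover above 1.5 rad), for 0.2 s.
At the end, for the whole second after the job is handed in: the lens centre is within 13 mm, seen from above, of the boat's centre and at rest; the cover is open by more than 1.5 rad; boat, dish, vial and cap are within 10 mm of where they stood (all of step 2 and velocity of joint swing_arm between -0.05 and 0.05 rad/s and linear speed of boat below 0.02 m/s and distance of each of boat, small_dish, vial, cap from where it was at the start of the episode below 0.01 m); the robot touches nothing.
It fails at once if the weighing boat is moved by more than 10 mm or lifted (distance of boat from where it was at the start of the episode above 0.01 m).
It fails at once if the small dish, the vial or the screw cap is moved by more than 10 mm or lifted (distance of any of small_dish, vial, cap from where it was at the start of the episode above 0.01 m).
It fails at once if the vial is tipped (angle between vial's own z axis and vertical above 0.3 rad).
It fails at once if the magnifier is pushed or squeezed with more than 20 N (contact force between any of the arm, the fingers and stand above 20 N).
It also fails if it takes over 51 s, if anything falls off the work surface, if the arm or the gripper's body presses on something with over 40 N, if the wrist force passes 120 N, or if a joint passes its speed limit or range.

## Robot

A 6-joint arm with a two-finger parallel gripper is mounted at the origin on a cart in front of the work surface, level with it; the furniture and walls round the work are solid. World frame = base frame: x ahead of the robot, y to its left, z up, the work surface at z = 0. Lengths are in m, angles in degrees, forces in N, time in s.
With the tool pointing down it reaches from about 0.4 to 0.825 m from the base axis. Payload 7 kg.
Tool frame: the origin (TCP) lies midway between the tips of the shut fingers; the grasp point (between the pads) lies 19 mm behind it; z points along the fingers, y is the line along which they close (so a half turn about z gives the same grasp; the last joint's range is limited). The gripper opens to 88 mm and grips with 3 to 60 N. Pads are 19 mm wide; open, the fingers measure 130 mm over their backs; the gripper's body (78 mm by 193 mm) begins 47 mm behind the grasp point.
Start: joints at [-46.633, 20.546, 0.682, 0, -70.136, -16.507], TCP at [0.305, -0.602, 0.227] pointing down, gripper open.
Joint ranges: [-176.03, 176.03], [-82.01, 121.73], [-58.28, 71.71], [-173.87, 95.51], [-174.79, -0.11], [-173.66, 173.66]. Speed limits (degrees/s): [136.94, 136.94, 172.46, 180, 180, 180].

## Interface

Orientations are given as a 3x3 rotation matrix whose columns are the frame's x, y, z axes.
In Python, from rig import robot gives the robot as it stands. Calls block until the motion is done:
- robot.goto(position, orientation): joint-space move of the TCP to a pose.
- robot.servo_line(position, ori=None, speed=0.15): straight line of the TCP; ori=None keeps the orientation; speed is the mean speed in m/s.
- robot.movej(angles): joint-space move.
- robot.move_gripper(opening): opening from 0.0 (shut) to 1.0 (fully open); the grip force is fixed at half the most; returns when the fingers have stopped.
- robot.dwell(seconds).
- robot.ik(position, orientation): joint angles nearest the present ones, or None.
- robot.grab_frame(name): name is "scene" or "top"; returns (picture, depth): 400x640x3 uint8, red, green, blue; 400x640 float32, m along the optical axis (not along the pixel's ray), 0 where there is no reading.
- robot.camera_info(name): a dict with "vfov" (degrees; the focal length in pixels is half the picture's height over the tangent of half this angle, whatever the lens; pixels are square), "cx", "cy" (the principal point, pixels), "view" (4x4, takes a point from world to camera coordinates). Camera axes: x right, y down, z forward; pixel columns grow to the right and rows downward; lengths in m; the calibration is good to about 2 mm. A picture is of the moment at which its call begins. camera_info takes no time and is no camera call.
A pose or a line that the arm cannot do raises robot.Unreachable and nothing moves.
- robot.job_done(): hands the job in; it is judged then, once.
Readings, each from a call of its own:
- robot.read_t(): time.
- robot.read_qpos(): joint angles.
- robot.read_qvel(): joint speeds.
- robot.read_effort(): joint torques, N m.
- robot.read_position(): TCP position.
- robot.read_tcp_rot(): TCP orientation.
- robot.read_force(): force on the tool from outside, world axes, zero at the start.
- robot.read_ft_torque(): the same for the moment, N m.
- robot.read_grip_width(): opening from 0.0 (shut) to 1.0 (fully open).
- robot.read_finger_force(): force on a finger pad.
Only numpy, scipy, OpenCV 4.12 (cv2) and the standard library are available. Lean on these libraries where they do the work, as an engineer would, in place of code of your own. Each camera call takes 0.05 s, during which the arm holds its last target. There are 200 camera calls.

## Working session

There is one attempt and no reset: what is moved stays moved. The work goes in short steps, each a Python script; the robot and the scene stay as the last script left them, time stands still between calls to the robot, and variables do not carry over. Pictures are saved under pics/ and viewed, at most 10 in all, crops included, and the job is handed in when it is done.

```bash
mkdir -p pics; ls
python3 - <<'E'
from rig import robot
import cv2,numpy as np
for n in("scene","top"):
    p,d=robot.grab_frame(n); np.savez(f"{n}0.npz",p=p,d=d,**robot.camera_info(n))
    i=robot.camera_info(n); print(n,i)
    cv2.imwrite(f"pics/{n}0.png",p[:,:,::-1])
print(robot.read_t(),robot.read_tcp_rot())
E
```

```text
pics
scene {'vfov': 53.14441746041012, 'cx': 322.5513255731618, 'cy': 201.81902370639696, 'view': array([[ 0.4840308 , -0.87488092,  0.01725012, -0.43854922],
       [-0.45426712, -0.26807596, -0.8495744 ,  0.28180464],
       [ 0.74790077,  0.40338401, -0.52718666,  0.57199756],
       [ 0.        ,  0.        ,  0.        ,  1.        ]])}
top {'vfov': 47.830892385856856, 'cx': 316.59138935490313, 'cy': 202.8645914017536, 'view': array([[-0.00599624, -0.99981581, -0.01823157, -0.18437886],
       [-0.98920552,  0.00860005, -0.14628217,  0.52921877],
       [ 0.14641202,  0.01715762, -0.98907489,  0.86722357],
       [ 0.        ,  0.        ,  0.        ,  1.        ]])}
0.1 [[-8.92143112e-01 -4.51752192e-01 -7.90666571e-04]
 [-4.51752860e-01  8.92142269e-01  1.23505492e-03]
 [ 1.47448303e-04  1.45903162e-03 -9.99998925e-01]]
```

View pics/top0.png

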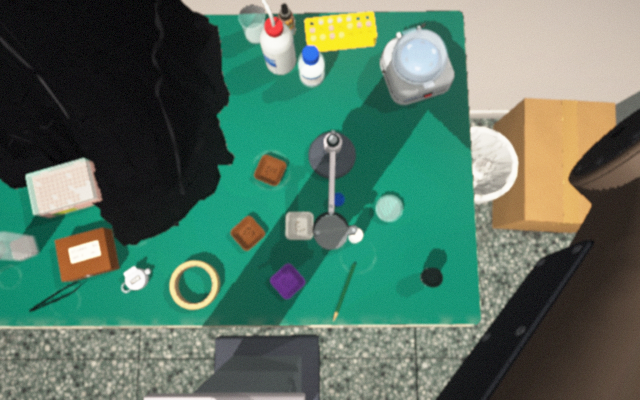

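View pics/scene0.png

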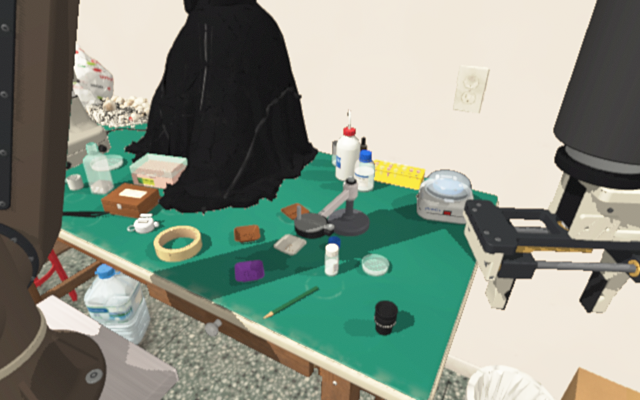

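Run:
```python
import cv2,numpy as np
t=np.load("top0.npz")["p"][120:260,260:420,::-1]
cv2.imwrite("pics/crop0.png",cv2.resize(t,None,fx=5,fy=5,interpolation=cv2.INTER_CUBIC)[:600])
t=np.load("scene0.npz")["p"][170:290,220:400,::-1]
cv2.imwrite("pics/crop1.png",cv2.resize(t,None,fx=4.4,fy=4.4,interpolation=cv2.INTER_CUBIC))
```

```text
(no output)
```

View pics/crop0.png

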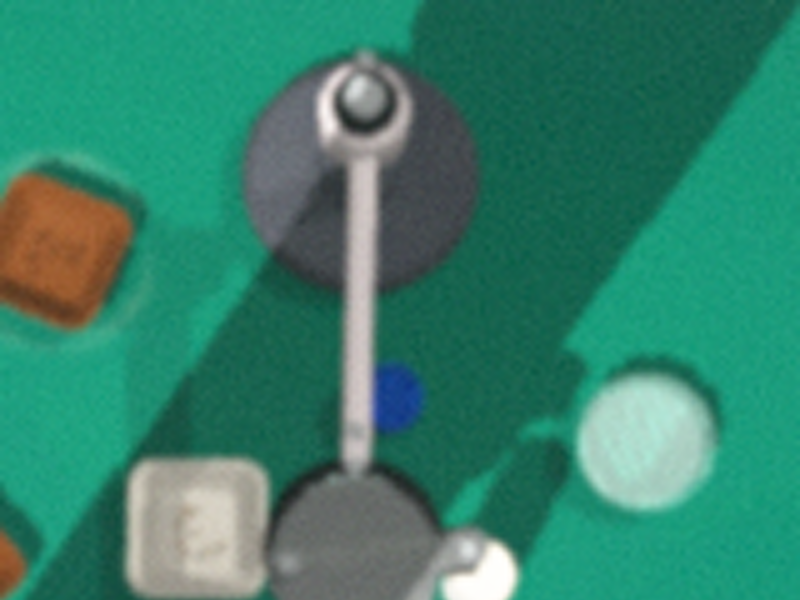

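View pics/crop1.png

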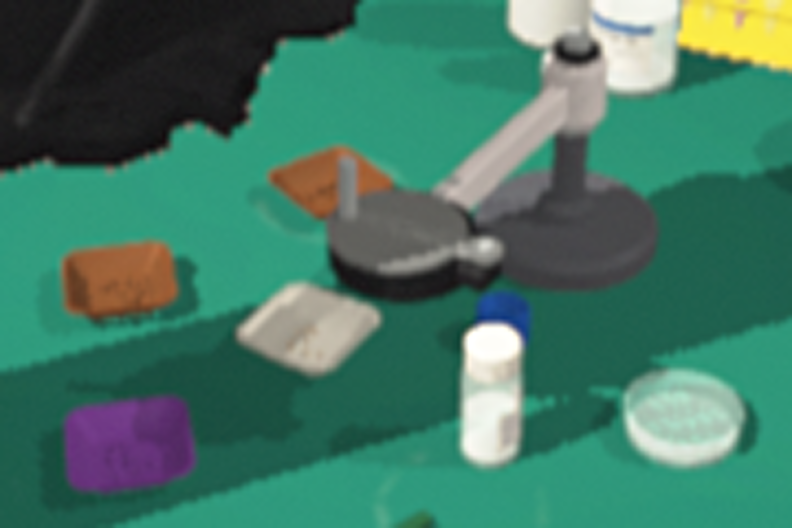

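Boat-like candidates in the top view: white tray (300,225), brown trays (269,170) and (248,232), purple tray (287,282). The white one with pale scales is the boat, and the crop confirms it. The column top is at (333,139), the pin at (318,232) and the pivot stub at (353,230). The vial is at (355,236), the dish at (389,208) and the blue cap at (338,199).

```bash
cat > h.py <<'E'
import numpy as np,cv2
def ray(i,u,v,z):
    f=200/np.tan(np.radians(float(i["vfov"]))/2); V=np.array(i["view"]); R=V[:3,:3];t=V[:3,3]
    d=R.T@np.array([(u-float(i["cx"]))/f,(v-float(i["cy"]))/f,1]); c=-R.T@t
    return (c+d*(z-c[2])/d[2])
def boat(i):
    p=i["p"]; h=cv2.cvtColor(p,cv2.COLOR_RGB2HSV)
    m=((h[...,1]<60)&(h[...,2]>110)).astype(np.uint8); m[:, :278]=0;m[:,315:]=0;m[:205]=0;m[248:]=0
    c=max(cv2.findContours(m,0,2)[0],key=cv2.contourArea); return cv2.minAreaRect(c)
def proj(i,P):
    f=200/np.tan(np.radians(float(i["vfov"]))/2); V=np.array(i["view"]); q=V[:3,:3]@P+V[:3,3]
    return q[:2]/q[2]*f+[float(i["cx"]),float(i["cy"])]
E
python3 - <<'E'
from h import *
np.set_printoptions(precision=4,suppress=True)
t=dict(np.load("top0.npz"));s=dict(np.load("scene0.npz"))
b=boat(t);print(b); B=ray(t,*b[0],.013);print("boat",B)
print([ray(t,*q,.013)[:2] for q in cv2.boxPoints(b)])
col=ray(t,333,139,.126);base=ray(t,332.4,155,.016)
print("col",col,"base",base)
for n,u,v,z in(("pin",317.6,232.4,.136),("stub",353.4,229.8,.11),("armhub",332.6,150,.104),("armend",331.4,214,.104),("vial",355.4,234.8,.064),("dish",389,208.2,.014),("cap",339,199.5,.02)):
    P=ray(t,u,v,z);print(n,P,np.hypot(*(P-col)[:2]), "scene px",proj(s,P), t["d"][int(v),int(u)])
for n,u,v,z in(("col",220+576/4.4,170+45/4.4,.126),("pin",220+347/4.4,170+157/4.4,.136),("stub",220+485/4.4,170+246/4.4,.11),("boat",220+309/4.4,170+328/4.4,.013)):
    print("S",n,ray(s,u,v,z))
E
```

```text
((299.0, 225.5), (27.0, 28.0), 90.0)
boat [ 0.4849 -0.1516  0.013 ]
[array([ 0.513 , -0.1228]), array([ 0.5125, -0.1803]), array([ 0.4571, -0.1801]), array([ 0.4575, -0.123 ])]
col [ 0.6335 -0.2208  0.126 ] base [ 0.6316 -0.2215  0.016 ]
pin [ 0.4605 -0.1914  0.136 ] 0.17548692763797827 scene px [298.6669 206.2001] 0.79708
stub [ 0.4668 -0.2564  0.11  ] 0.17039163502759053 scene px [329.7053 225.5033] 0.82285416
armhub [ 0.6186 -0.2202  0.104 ] 0.014934406948668428 scene px [347.3829 189.0272] 0.8499694
armend [ 0.4969 -0.2167  0.104 ] 0.13661478160366547 scene px [319.2208 214.6878] 0.8322895
vial [ 0.4612 -0.263   0.064 ] 0.17738694271445343 scene px [330.7027 247.3193] 0.86568666
dish [ 0.519  -0.3361  0.014 ] 0.16252847594914802 scene px [374.8735 262.6267] 0.93469894
cap [ 0.537  -0.2338  0.02  ] 0.09740297566381458 scene px [334.6407 240.2876] 0.9393458
S col [ 0.6225 -0.2257  0.126 ]
S pin [ 0.4622 -0.1908  0.136 ]
S stub [ 0.4662 -0.2578  0.11  ]
S boat [ 0.4834 -0.1537  0.013 ]
```

```bash
cat >> h.py <<'E'
def ori(a): # tool x at angle a (deg), pointing down
    c,s=np.cos(np.radians(a)),np.sin(np.radians(a)); return np.array([[c,s,0],[s,-c,0],[0,0,-1.]])
piv=np.array([.4667,-.2568]); col=np.array([.6330,-.2211])
def tcp(th,o,z=.118):
    r=np.radians(th); return np.array([*(piv+.066*np.array([np.cos(r),np.sin(r)])-o*np.array([-np.sin(r),np.cos(r)])),z])
E
python3 - <<'E'
from h import *
from rig import robot
for flip in(0,180):
    print(flip,[(robot.ik(tcp(th,.0135),ori(th+90+flip)) is not None) and np.round(robot.ik(tcp(th,.0135),ori(th+90+flip)),0) for th in(95,130,160,192)])
    print(flip,np.round(robot.ik([.5,-.24,.094],ori(90+flip)),0))
robot.move_gripper(0.0)
p=tcp(96,.028); p[2]=.2
robot.goto(p,ori(186)); p[2]=.118; robot.servo_line(p,speed=.1)
print(robot.read_t(),robot.read_position(),robot.read_force(),robot.read_qpos())
for n in("scene","top"):
    q,d=robot.grab_frame(n);cv2.imwrite(f"pics/{n}1.png",q[:,:,::-1])
q=cv2.imread("pics/scene1.png")[120:270,200:400];cv2.imwrite("pics/c2.png",cv2.resize(q,None,fx=4,fy=4,interpolation=2))
E
```

```text
0 [array([  0.,  11., -28.,   0., -51., -85.]), array([ -1.,   8., -32.,   0., -50., -49.]), array([ -4.,   7., -34.,   0., -50., -16.]), array([ -9.,   8., -32.,   0., -50.,  21.])]AttributeError: 'NoneType' object has no attribute 'rint'

The above exception was the direct cause of the following exception:

Traceback (most recent call last):
TypeError: loop of ufunc does not support argument 0 of type NoneType which has no callable rint method
```

Run:
```python
from h import *
from rig import robot
for a in(270,250): print(robot.ik([.5,-.24,.094],ori(a)))
robot.move_gripper(0.0)
p=tcp(96,.028); p[2]=.2
robot.goto(p,ori(186)); p[2]=.118; robot.servo_line(p,speed=.1)
print(robot.read_t(),robot.read_position(),robot.read_force(),robot.read_qpos())
for n in("scene","top"):
    q,d=robot.grab_frame(n);cv2.imwrite(f"pics/{n}1.png",q[:,:,::-1])
q=cv2.imread("pics/scene1.png")[120:270,200:400];cv2.imwrite("pics/c2.png",cv2.resize(q,None,fx=4,fy=4,interpolation=2))
```

```text
[ -5.40888697  16.43361415 -24.50640787   0.         -49.05997798
   5.40888697]
[ -5.40888697  16.43361415 -24.50640787   0.         -49.05997798
 -14.59111303]
4.15 [ 0.48810185 -0.18837648  0.11850373] [-0.40753659 -0.19160189  0.19175068] [ 4.11886405e-01  1.20178433e+01 -2.68166300e+01  1.56615635e-02
 -5.11180874e+01 -8.44196475e+01]
```

View pics/c2.png

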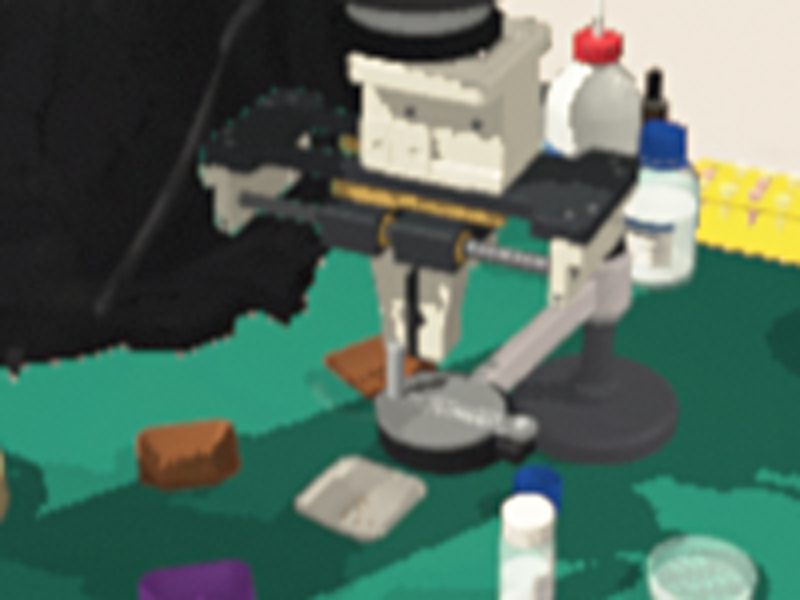

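The shut fingertips, at crop (420,340), stand just behind the pin at crop (395,370), clear of the column. Next I push the pin round along its arc.

Run:
```python
from h import *
from rig import robot
m=0
for th in list(range(96,189,9))+[190]:
    robot.servo_line(tcp(th,.0135),ori(th+90),speed=.06)
    f=robot.read_force(); m=max(m,np.linalg.norm(f[:2])); print(th,np.round(f,1),end=' ')
p=tcp(190,.022); robot.servo_line(p,speed=.06); p[2]=.20; robot.servo_line(p,speed=.15)
robot.goto([.33,-.40,.22],ori(270))
print(robot.read_t(),m)
for n in("scene","top"):
    q,d=robot.grab_frame(n);np.savez(f"{n}2.npz",p=q,d=d,**robot.camera_info(n))
    q=q[:,:,::-1]
    q=q[120:260,250:420] if n=="top" else q[160:280,230:400]
    cv2.imwrite(f"pics/{n}2.png",cv2.resize(q,None,fx=4,fy=4,interpolation=2))
```

```text
96 [ 0.5 -0.3 -0. ] 105 [0.6 0.  0.3] 114 [ 0.3 -0.6  0.3] 123 [-0.8  0.7  0.4] 132 [ 0.1 -0.3 -0.2] 141 [ 0.6 -0.2 -0.1] 150 [-0.   0.  -0.3] 159 [-0.8  0.6  0.4] 168 [-1.2  1.2 -0.2] 177 [-0.7  0.4  0.7] 186 [ 0.  -0.1  0.8] 190 [ 0.3 -0.3  0.1] 9.85 1.7310024468608836
```

View pics/top2.png

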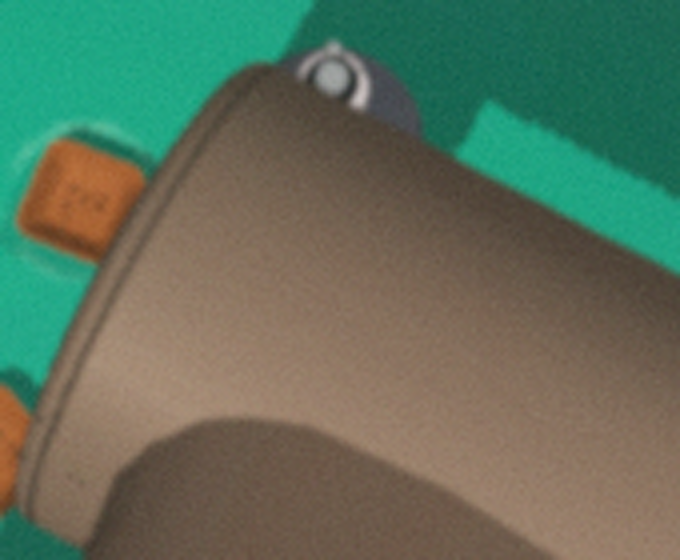

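The robot's arm hides the magnifier in the top view, so I look at the scene view instead.

View pics/scene2.png

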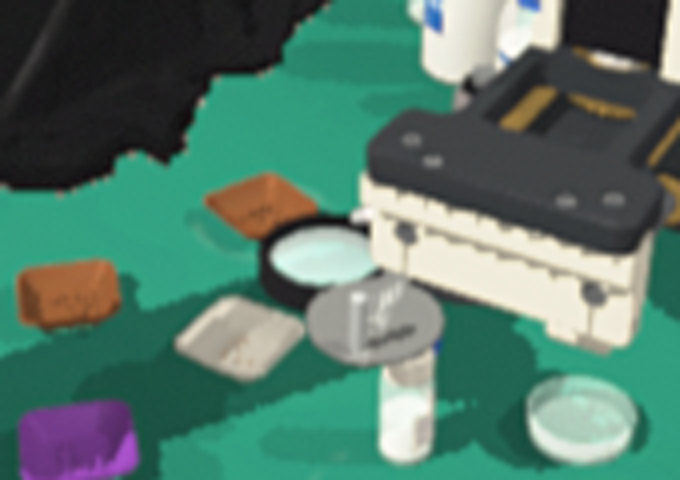

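```bash
cat >> h.py <<'E'
def atcp(phi,o,z=.093,r=.106):
    a=np.radians(phi); return np.array([*(col+r*np.array([np.cos(a),np.sin(a)])-o*np.array([np.sin(a),-np.cos(a)])),z])
E
python3 - <<'E'
from h import *
from rig import robot
s=dict(np.load("scene2.npz"))
P=ray(s,230+357/4,160+291/4,.136)[:2]; d=P-piv; th=np.degrees(np.arctan2(d[1],d[0]))
print("pin",P,np.hypot(*d),th%360,"cover rad",np.radians(th%360-87.8))
C=ray(s,230+375/4,160+321/4,.107)[:2]; d=C-piv; th=np.degrees(np.arctan2(d[1],d[0])); print("disc",C,np.hypot(*d),th%360)
L=ray(s,230+325/4,160+255/4,.102)[:2]; print("lens approx",L)
b=np.array([[q] for q in []])
for ph in(178,166,155):
    print(ph,robot.ik(atcp(ph,.0145),ori(ph+90)), np.round(atcp(ph,.0145),3))
E
```

```text
pin [ 0.40551405 -0.26766959] 0.06214393034859641 190.07342078981983 cover rad 1.7850079300599757
disc [ 0.42430056 -0.26689687] 0.0435850817013033 193.39474903098906
lens approx [ 0.46401737 -0.21741872]
178 [ -4.29560479  18.23731969 -21.94738975   0.         -49.81529056
   2.29560479] [ 0.527 -0.232  0.093]
166 [ -1.91606141  17.52293195 -23.0353688    0.         -49.44169926
 -12.08393859] [ 0.527 -0.21   0.093]
155 [  0.25452092  17.2558434  -23.4389372    0.         -49.3052194
 -25.25452092] [ 0.531 -0.189  0.093]
```

Run:
```python
from h import *
from rig import robot
p=atcp(178,.036); p[2]=.21; robot.goto(p,ori(268)); p[2]=.093; robot.servo_line(p,speed=.1)
print(robot.read_t(),robot.read_force())
for ph in (178,174.5,171,168,165,162,159,157):
    robot.servo_line(atcp(ph,.0145),ori(ph+90),speed=.03); print(ph,np.round(robot.read_force(),1),end=' ')
robot.servo_line(atcp(157,.03),speed=.05); p=atcp(157,.03);p[2]=.21; robot.servo_line(p,speed=.15)
robot.goto([.33,-.60,.25],ori(270))
print(robot.read_t())
for n in("scene","top"):
    q,d=robot.grab_frame(n);np.savez(f"{n}3.npz",p=q,d=d,**robot.camera_info(n))
    q=q[:,:,::-1]
    q=q[120:260,250:420] if n=="top" else q[160:280,230:400]
    cv2.imwrite(f"pics/{n}3.png",cv2.resize(q,None,fx=4 ,fy=4,interpolation=2))
a=[cv2.imread(f"pics/{n}3.png") for n in("top","scene")]
cv2.imwrite("pics/both3.png",cv2.resize(np.hstack([a[0][:480],a[1]]),(800,282)) )
```

```text
12.2333 [ 0.57464956 -0.05088421  0.20443461]
178 [0.1 0.4 0.5] 174.5 [ 1.   0.3 -0.2] 171 [-0.1  0.5  0.1] 168 [ 0.5 -0.1 -0.8] 165 [ 0.5  0.1 -0.6] 162 [-0.3  0.5 -0.2] 159 [ 0.3 -0.4  0.3] 157 [-1.4 -0.4 -0.6] 18.45
```

View pics/top3.png

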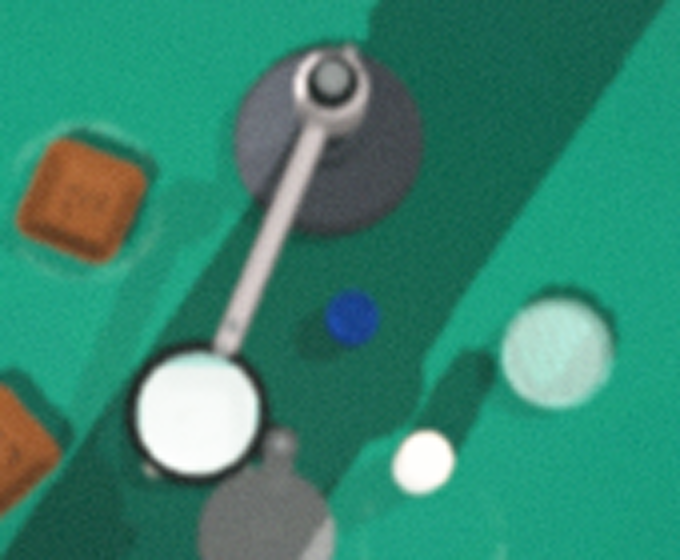

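The arm now stands almost over the boat, with the ring at crop (197,411), the cover open at (265,530), and vial, cap and dish unmoved. Next I measure the remaining error.

Run:
```python
from h import *
t=dict(np.load("top3.npz"))
p=t["p"]; g=cv2.cvtColor(p,cv2.COLOR_RGB2GRAY); h=cv2.cvtColor(p,cv2.COLOR_RGB2HSV)
m=((g>150)&(h[...,1]<70)).astype(np.uint8); m[:200]=0;m[250:]=0;m[:,:278]=0;m[:,322:]=0
c=max(cv2.findContours(m,0,2)[0],key=cv2.contourArea); (u,v),r=cv2.minEnclosingCircle(c);print(u,v,r)
for L in(ray(t,u+.5,v+.5,.102)[:2],ray(t,250+197/4,120+411/4,.102)[:2]):
    d=L-col; print("lens",L,np.hypot(*d),np.degrees(np.arctan2(d[1],d[0])),"err",L-[.4845,-.1522])
S=ray(t,250+283/4,120+440/4,.11)[:2]; D=ray(t,250+265/4,120+528/4,.107)[:2]; a=lambda d:np.degrees(np.arctan2(d[1],d[0]))%360
print("stub",S,np.hypot(*(S-col)),a(S-col)-14.28,"disc",D,np.hypot(*(D-S)),"cover",np.radians(a(D-S)-(a(S-col)-14.28-90)))
```

```text
301.0 218.0 20.591360092163086
lens [ 0.48923706 -0.16125405] 0.1557219312577285 157.39890654365325 err [ 0.00473706 -0.00905405]
lens [ 0.48136507 -0.15708087] 0.1645952631511525 157.110892674777 err [-0.00313493 -0.00488087]
stub [ 0.46693268 -0.19681305] 0.16783388257172469 157.3996156548321 disc [ 0.42714398 -0.18830434] 0.040688310198890694 cover 1.7545731512853262
```

The lens is 5.8 mm off, at the commanded 157°. I nudge it 2° further, to 155°, then check.

Run:
```python
from h import *
from rig import robot
p=atcp(157,.03); p[2]=.21; robot.goto(p,ori(247)); p[2]=.093; robot.servo_line(p,speed=.1)
robot.servo_line(atcp(157,.0145),speed=.04)
robot.servo_line(atcp(155,.0145),ori(245),speed=.02); print(np.round(robot.read_force(),1))
robot.servo_line(atcp(155,.03),speed=.05); p=atcp(155,.03);p[2]=.21; robot.servo_line(p,speed=.15)
robot.goto([.33,-.60,.25],ori(270))
print(robot.read_t())
q,d=robot.grab_frame("top");np.savez("top4.npz",p=q,d=d,**robot.camera_info("top"))
cv2.imwrite("pics/top4.png",cv2.resize(q[120:260,250:420,::-1],None,fx=4,fy=4,interpolation=2))
```

```text
[-0.2 -0.3 -0.8]
25.375
```

View pics/top4.png

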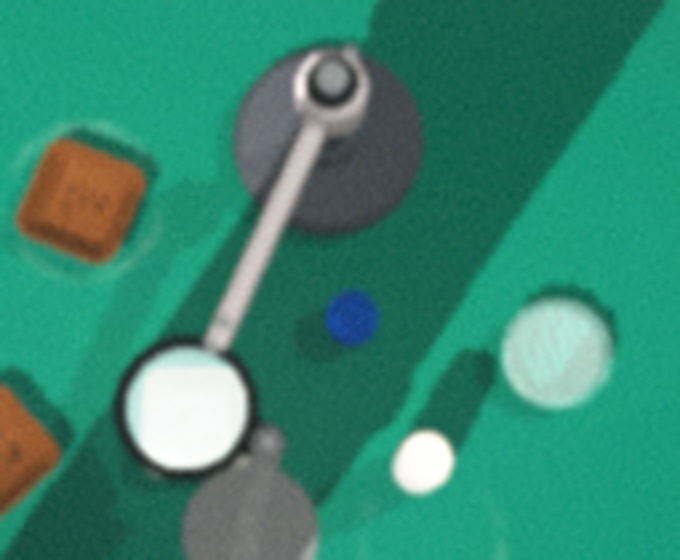

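The ring centre has moved to crop (186,407), which puts the lens at about (0.483, -0.151). That is within about 2 mm of the boat. The cover is still open at (250,525) and vial, cap and dish are unmoved, so I hand the job in.

Run:
```python
from rig import robot
print(robot.job_done())
```

```text
the job is handed in; nothing more can be done
None
```

I handed the job in after about 25 s with the cover open by about 1.75 rad and the lens within about 2 mm of the boat's centre. The vial, cap and dish look unmoved, but the lens hides the boat in the last picture, and the verdict has not been shown to me.

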